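Load and clamp a steel bar in a drill jig

ROBOT

A 7-joint arm with a two-finger parallel gripper is mounted at the origin on a cart in front of the work surface, level with it; the furniture and walls round the work are solid. World frame = base frame: x ahead of the robot, y to its left, z up, the work surface at z = 0. Lengths are in m, angles in rad, forces in N, time in s.
With the tool pointing down it reaches from about 0.4 to 0.875 m from the base axis. Payload 19.3 kg.
Tool frame: the origin (TCP) lies at the very end of the fingers, on their centre line; the grasp point (between the pads) lies 19 mm behind it; z points along the fingers, y is the line along which they close (so a half turn about z gives the same grasp; the last joint's range is limited). The gripper opens to 85 mm and grips with 20 to 120 N. Pads are 22 mm wide; open, the fingers measure 114 mm over their backs; the gripper's body (76 mm by 85 mm) begins 54 mm behind the grasp point. The pads swing forward as they close: fully open they stand 13 mm farther back than shut.
Start: joints at [-1.397, 0.521, -0.036, 1.599, 0.021, 1.021, -0.113], TCP at [0.151, 0.607, 0.231] pointing down, gripper open.
Joint ranges: [-2.91, 2.91], [-0.3, 2.13], [-1.5, 1.42], [0.17, 2.43], [-1.26, 4.41], [0.16, 1.93], [-2.52, 2.52]. Speed limits (rad/s): [1.89, 1.89, 2.39, 2.39, 3.01, 3.01, 3.01].

INTERFACE

Orientations are given as [roll, pitch, yaw] about the fixed x, y, z axes, in that order (R = Rz(yaw) Ry(pitch) Rx(roll)).
In Python, from workcell import monitor, optics, workorder gives the robot as it stands.
- The arm moves only by the tool apply_moves, never from a script. Its arguments are lists of equal length, an entry for each row: "linear": the shift along the tool's x, y, z each as a share of 0.1 m, from -1 to 1, a list of three; "delta_rot": the turn, a rotation vector about the tool's x, y, z each as a share of 120 degrees, from -1 to 1, a list of three. A call has exactly 5 rows; each row is the pose to reach, as a shift and turn from the pose commanded when the call began, along the tool's axes at that moment; what a row does not reach only later rows make up. A row lasts 1/12 s, in which the tool goes at most 41.7 mm and 7.16 degrees, less where a joint would pass 70% of its speed; a pose out of reach is approached as far as the arm can. A call with a number of a shift or a turn outside -1 to 1 is refused whole. A call with a gripper value outside its range is refused whole. "gripper" is the opening, from -1 (shut) to 1 (fully open), set as the call begins (left out, the last holds). The fingers move at their own pace and stop on an object; "force" is the grip in N (left out, the last holds). Time passes only in rows, so rows that repeat a pose let the fingers close, or fill a call up. It gives the time, the measured TCP pose, the force, the opening and the grip force at its end, in the units of the state.
- monitor.observe(): the state, without advancing time (a new reading comes with each control period).
- optics.grab_frame(name): name is "scene" or "top" or "wrist"; returns (picture, depth): 480x640x3 uint8, red, green, blue; 480x640 float32, m along the optical axis (not along the pixel's ray), 0 where there is no reading.
- optics.camera_info(name): a dict with "fx", "fy", "cx", "cy" (pixels), "rvec" (rotation vector, rad) and "tvec" (3), from world to camera coordinates, as OpenCV has them; the wrist camera has in their place "T_tool_cam" (4x4, takes a point from camera to tool coordinates, whose origin is the TCP and whose axes are the flange's). Camera axes: x right, y down, z forward; pixel columns grow to the right and rows downward; lengths in m; the calibration is good to about 2 mm. A picture is of the moment at which its call begins: read the wrist's pose just before it. camera_info takes no time and is no camera call.
- workorder.job_done(): hands the job in; it is judged then, once.
The state is a dict: "clock": time; "qpos": joint angles; "qd": joint speeds; "joint_efforts": joint torques, N m; "position": TCP position; "tool_rot": TCP orientation; "force": force on the tool from outside, world axes, zero at the start; "moment": the same for the moment, N m; "grip_width": finger opening in m; "finger_force": force on a finger pad.
Only numpy, scipy, OpenCV 4.12 (cv2) and the standard library are available. Lean on these libraries where they do the work, as an engineer would, in place of code of your own. Each camera call takes 0.05 s, during which the arm holds its last target. There are 200 camera calls.

TASK

Load the steel flat bar into the drill jig: lay it on the jig's open bed in front of the bridge and let go, then from its outer end slide it under the bridge until its end meets the stop. Then turn both black wing knobs clockwise all the way to their end stops, so that the bar is clamped, and leave the caliper, the small dropper bottle and the drill bit where they are.

Things in the scene. Friction and masses are not known exactly. Their poses are not given: they have to be found in the camera images.
- jig: Drill jig bolted to the bench; the bar slides in along its +x. Origin: bench level, centre line, below the bridge's entry face. Grey base 124 mm wide; open bed x -120..0, top z 15 mm. Bare-metal bridge x 0..135, 100 wide, z 33..45, over a channel 43 mm wide (flared to 55 over the first 24 mm). Stop button face at x 150. Two drill bushes stand 4 mm above the bridge between the knobs.
- stop_face (a point): Middle of the stop button's face, where the bar's end must arrive (jig frame x = 150, y = 0, z = 21 mm); axes as the jig's
- bar: Bright steel flat bar, 200 (its x) x 40 (its y) x 12 mm, 0.75 kg, lying flat; origin at the centre of its underside; both ends alike. Sags if carried by one end: carry it by its middle. Fully home, its centre is at jig x = 50 mm and its last 50 mm stick out in front of the bridge.
- knob_mouth (a joint): Angle of the wing knob nearer the bridge's entry (jig x = 20, y = 0 mm), rad: 0 = screwed fully up, grows clockwise seen from above, end stop at 2.3 = clamped; starts between 0 and 0.4. It lowers a brass pad below the bridge by 1.59 mm per rad, at first 2.5 mm or more clear of the bar, in its way once screwed down. Stays where left; 0.08 N m to turn.
- knob_stop (a joint): Angle of the wing knob nearer the stop (jig x = 115, y = 0 mm), rad; same as the other
- wing_mouth (a point): Centre of the wing of the knob nearer the entry, on its axis, about 68 to 72 mm above the bench, sinking as the knob turns. The wing is 48 mm long (point x axis, turns with the knob), 14 to 16 mm thick (y), 22 mm tall (11 mm above and below this point).
- wing_stop (a point): The same for the knob nearer the stop
- caliper: Steel caliper 63 x 235 x 15 mm lying on the bench between robot and jig; leave alone
- bottle_2: Small brown dropper bottle of cutting oil, 34 mm wide, 102 mm tall, standing behind the jig; leave alone
- bit_10mm: Steel twist drill bit 10 mm thick, 128 mm long, lying behind the jig; leave alone

How it is judged:
By the outcome, as a careful person would: the job done as asked, in the order asked, and still so for the second after the job is handed in, with the robot touching nothing.
It also fails if it takes over 72 s, if anything falls off the work surface, if the arm or the gripper's body presses on something with over 40 N, if the wrist force passes 120 N, or if a joint passes its speed limit or range.

## Working session

There is one attempt and no reset: what is moved stays moved. The work goes in short steps, Python scripts to look and compute and a tool call to move; the robot and the scene stay as the last step left them, time stands still between calls to the robot, and variables do not carry over. Pictures are saved under pics/ and viewed, at most 10 in all, crops included, and the job is handed in when it is done.

Besides the shell and the picture viewer there is one more tool, called after "Call:" by a JSON object that holds its "method" and its "body". apply_moves: Moves the arm, as the interface text tells. Its arguments: {"type":"object","properties":{"linear":{"type":"array"},"delta_rot":{"type":"array"},"gripper":{"type":"number"},"force":{"type":"number"}},"required":["linear","delta_rot"]}

```bash
mkdir -p pics
cat > h.py <<'E'
import numpy as np,cv2
from scipy.spatial.transform import Rotation as R
from workcell import monitor,optics,workorder
def cam(n):
    c=optics.camera_info(n);K=np.array([[c['fx'],0,c['cx']],[0,c['fy'],c['cy']],[0,0,1]])
    if 'rvec' in c:
        Rm=cv2.Rodrigues(np.array(c['rvec'],float))[0];t=np.array(c['tvec'],float).ravel()
        return K,Rm.T,-Rm.T@t
    s=monitor.observe();T=np.eye(4);T[:3,:3]=R.from_euler('xyz',s['tool_rot']).as_matrix();T[:3,3]=s['position']
    T=T@np.array(c['T_tool_cam']);return K,T[:3,:3],T[:3,3]
def shot(n,f):
    C=cam(n);im,d=optics.grab_frame(n);cv2.imwrite(f'pics/{f}.png',im[:,:,::-1]);np.savez(f'{f}.npz',im=im,d=d,K=C[0],R=C[1],o=C[2]);return im,d,C
def load(f):
    z=np.load(f'{f}.npz');return z['im'],z['d'],(z['K'],z['R'],z['o'])
def ray(C,uv,z):
    uv=np.atleast_2d(uv).astype(float);d=np.c_[uv,np.ones(len(uv))]@np.linalg.inv(C[0]).T@C[1].T
    return C[2]+d*((z-C[2][2])/d[:,2])[:,None]
def cloud(d,C):
    v,u=np.mgrid[:480,:640];p=np.stack([u,v,np.ones_like(u)],-1)@np.linalg.inv(C[0]).T*d[...,None]
    return p@C[1].T+C[2]
E
python3 - <<'E'
from h import *
print(monitor.observe())
for n in('top','scene'):
    im,d,C=shot(n,n+'0');print(n,C[2],C[1][:,2])
a=cv2.imread('pics/top0.png');b=cv2.imread('pics/scene0.png')
E
```

```text
{'clock': 0.0, 'qpos': array([-1.39718838,  0.52202118, -0.03632069,  1.60000254,  0.02120253,
        1.02110602, -0.11281844]), 'qd': array([-6.08269007e-04, -2.05324604e-04, -6.01359000e-05, -3.80355779e-04,
       -4.12652537e-04, -1.15379866e-03, -6.73097875e-04]), 'joint_efforts': array([-3.86936481e-04, -9.27109337e+01,  1.98013522e+00, -3.69942033e+01,
        1.78848964e-02,  8.00788868e-03,  1.46922021e-04]), 'position': array([0.15083345, 0.60617586, 0.2307233 ]), 'tool_rot': array([-3.14044401e+00,  8.81394471e-05,  2.89775175e+00]), 'force': array([ 0.49759628, -0.09766214,  0.0911154 ]), 'moment': array([-0.02821706,  0.02826356, -0.02185375]), 'finger_force': 0.0, 'grip_width': 0.08518428114177125}
top [ 0.43545049 -0.07510133  1.34624142] [ 0.09824167  0.02296673 -0.99489753]
scene [-0.03899487 -0.61807015  0.70022731] [ 0.58290924  0.53335092 -0.61298744]
```

View pics/top0.png

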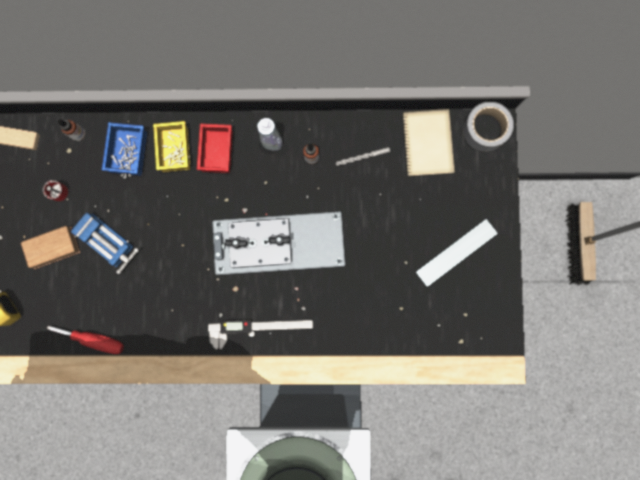

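View pics/scene0.png

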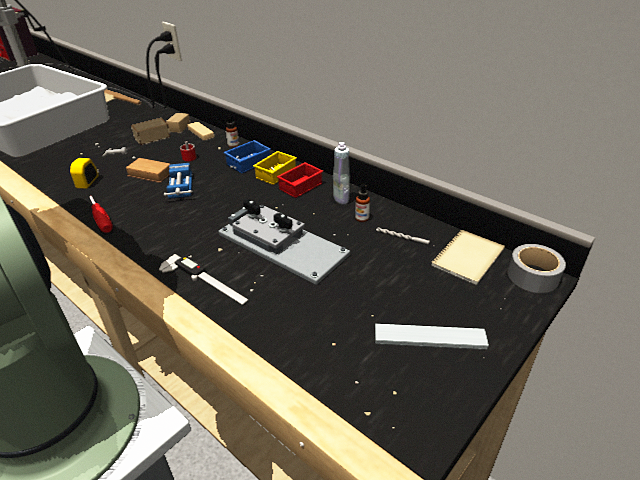

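The top view shows the jig at (280,243), with its stop to the left at (218,246), knobs at (237,243) and (279,240), and the open bed on the right. The bar is at (457,252) and the caliper at (265,326). The scene view agrees with this.

```bash
python3 - <<'E'
from h import *
im,d,C=load('top0');P=cloud(d,C)
g=cv2.cvtColor(im,cv2.COLOR_RGB2GRAY)
def big(m,x0,y0,x1,y1):
    mm=np.zeros_like(m);mm[y0:y1,x0:x1]=m[y0:y1,x0:x1]
    cs=cv2.findContours(mm,cv2.RETR_EXTERNAL,cv2.CHAIN_APPROX_NONE)[0];return max(cs,key=cv2.contourArea)
def rect(c,z):
    w=ray(C,c[:,0],z)[:,:2].astype(np.float32);(a,s,an)=cv2.minAreaRect(w*1000);b=cv2.boxPoints((a,s,an));e=b[1]-b[0],b[2]-b[1]
    l=max(e,key=np.linalg.norm);print(np.round(a,1),np.round(s,1),'long axis deg',np.degrees(np.arctan2(l[1],l[0])),'\n',b.round(1).tolist())
m=(g>110).astype(np.uint8)
c=big(m,405,210,505,295);print('bar');rect(c,0.012);print(np.median(P[...,2][245:260,450:465]))
c=big(m,200,200,355,285);print('jig base');rect(c,0.015)
br=((g>175)).astype(np.uint8);c=big(br,222,210,300,275);print('bridge');rect(c,0.045)
print(np.median(P[235:250,310:330,2]),np.median(P[225:232,250:265,2]),g[240,320],g[228,257],g[245,450])
E
python3 - <<'E'
from h import *
im=cv2.imread('pics/top0.png');cv2.imwrite('pics/c1.png',cv2.resize(im[200:285,200:350],None,fx=5,fy=5,interpolation=cv2.INTER_CUBIC))
E
```

```text
bar
[ 543.1 -359.1] [ 44.2 204.6] long axis deg -53.31798 
 [[464.20001220703125, -290.20001220703125], [586.4000244140625, -454.29998779296875], [621.9000244140625, -427.8999938964844], [499.70001220703125, -263.79998779296875]]
0.012059392708296812
jig base
[566.7  45.6] [125.9 296.1] long axis deg -86.33895 
 [[494.3999938964844, 189.39999389648438], [513.2999877929688, -106.0999984741211], [638.9000244140625, -98.0999984741211], [620.0, 197.39999389648438]]
bridge
[561.   81.3] [116.2 178.8] long axis deg -86.29892 
 [[497.20001220703125, 166.6999969482422], [508.70001220703125, -11.600000381469727], [624.7000122070312, -4.099999904632568], [613.2000122070312, 174.1999969482422]]
0.015027442617695286 0.045079711731066174 210 224 127
```

View pics/c1.png

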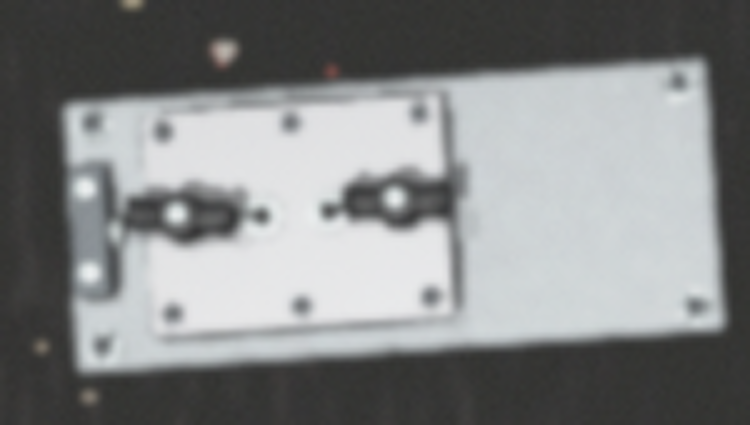

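The crop confirms it: knob axes near crop (395,197) and (178,213), both wings roughly along the jig's x, and the stop at the left. I'll start moving towards the bar.

Call:
{"method": "apply_moves", "body": {"linear": [[-0.3,-0.1,0],[-0.6,-0.2,0],[-0.9,-0.3,0],[-1,-0.4,0],[-1,-0.4,0]], "delta_rot": [[0,0,0],[0,0,0],[0,0,0],[0,0,0],[0,0,0]], "gripper": 1}}

```text
clock: 0.52
position: [0.2413, 0.5408, 0.2312]
tool_rot: [-3.14, 0.001, 2.893]
force: [-0.4, -0.2, 1.1]
grip_width: 0.0854
finger_force: 0.0
```

Run:
```python
from h import *
im,d,C=load('top0');P=cloud(d,C)
# bridge by depth
v,u=np.mgrid[:480,:640]
m=(abs(P[...,2]-.045)<.0025)&(u>222)&(u<300)&(v>210)&(v<275)
w=P[m][:,:2]*1000
print(m.sum(),cv2.minAreaRect(w.astype(np.float32)))
m=(abs(P[...,2]-.015)<.0025)&(u>200)&(u<355)&(v>200)&(v<285)
print(cv2.minAreaRect((P[m][:,:2]*1000).astype(np.float32)))
m=(abs(P[...,2]-.012)<.0025)&(u>405)&(u<505)&(v>210)&(v<295)
print(cv2.minAreaRect((P[m][:,:2]*1000).astype(np.float32)))
m=(P[...,2]>.055)&(u>215)&(u<300)&(v>225)&(v<260)
n,l=cv2.connectedComponents(m.astype(np.uint8))
for i in range(1,n):
    q=P[l==i]; print(len(q),q.mean(0),q[:,2].max(),cv2.minAreaRect((q[:,:2]*1000).astype(np.float32)))
s=monitor.observe();print(s['position'],s['tool_rot'],s['qpos'],s['clock'])
```

```text
1454 ((563.9276733398438, 84.66533660888672), (99.96142578125, 134.62057495117188), 3.6300876140594482)
((566.4443969726562, 45.00213623046875), (124.05242919921875, 294.5600891113281), 3.706336259841919)
((547.9341430664062, -354.8910827636719), (56.586910247802734, 199.4727020263672), 38.20161056518555)
1 [ 0.43545049 -0.07510133  1.34624142] 1.3462414195285246 ((435.45050048828125, -75.10133361816406), (0.0, 0.0), 0.0)
1 [ 0.43545049 -0.07510133  1.34624142] 1.3462414195285246 ((435.45050048828125, -75.10133361816406), (0.0, 0.0), 0.0)
1 [ 0.43545049 -0.07510133  1.34624142] 1.3462414195285246 ((435.45050048828125, -75.10133361816406), (0.0, 0.0), 0.0)
1 [ 0.43545049 -0.07510133  1.34624142] 1.3462414195285246 ((435.45050048828125, -75.10133361816406), (0.0, 0.0), 0.0)
182 [0.56582421 0.0368555  0.08082933] 0.09077879794080146 ((566.3037109375, 37.499732971191406), (47.902183532714844, 20.813026428222656), 84.65054321289062)
1 [ 0.43545049 -0.07510133  1.34624142] 1.3462414195285246 ((435.45050048828125, -75.10133361816406), (0.0, 0.0), 0.0)
181 [0.55906544 0.12966892 0.08792514] 
[... 565 characters left out ...]
1816406), (0.0, 0.0), 0.0)
1 [ 0.43545049 -0.07510133  1.34624142] 1.3462414195285246 ((435.45050048828125, -75.10133361816406), (0.0, 0.0), 0.0)
1 [0.52669023 0.08119679 0.05545538] 0.05545538058585353 ((526.6902465820312, 81.19678497314453), (0.0, 0.0), 0.0)
1 [ 0.43545049 -0.07510133  1.34624142] 1.3462414195285246 ((435.45050048828125, -75.10133361816406), (0.0, 0.0), 0.0)
2 [0.52753321 0.0248977  0.05569127] 0.056180280116977954 ((527.533203125, 24.897693634033203), (3.1054558753967285, 0.0), 136.8678741455078)
[0.24126773 0.54081414 0.23120157] [-3.14036241e+00  1.27939616e-03  2.89323241e+00] [-1.23700375  0.46947723 -0.02113536  1.68920238  0.01311206  0.98418526
  0.05931229] 0.5167
```

Call:
{"method": "apply_moves", "body": {"linear": [[-0.3,-0.3,0],[-0.6,-0.6,0],[-0.9,-0.9,0],[-1,-1,0],[-1,-1,0]], "delta_rot": [[0,0,0],[0,0,0],[0,0,0],[0,0,0],[0,0,0]]}}

```text
clock: 0.93
position: [0.3132, 0.4191, 0.2315]
tool_rot: [-3.141, 0.001, 2.893]
force: [-0.0, -0.2, 0.4]
grip_width: 0.0856
finger_force: 0.0
```

Call:
{"method": "apply_moves", "body": {"linear": [[-0.3,-0.3,0],[-0.6,-0.6,0],[-0.9,-0.9,0],[-1,-1,0],[-1,-1,0]], "delta_rot": [[0,0,0],[0,0,0],[0,0,0],[0,0,0],[0,0,0]]}}

```text
clock: 1.35
position: [0.3857, 0.2984, 0.2314]
tool_rot: [-3.141, 0.001, 2.894]
force: [0.9, -0.4, 0.7]
grip_width: 0.0853
finger_force: 0.0
```

Call:
{"method": "apply_moves", "body": {"linear": [[-0.3,-0.3,0],[-0.6,-0.6,0],[-0.9,-0.9,0],[-1,-1,0],[-1,-1,0]], "delta_rot": [[0,0,0],[0,0,0],[0,0,0],[0,0,0],[0,0,0]]}}

```text
clock: 1.77
position: [0.4585, 0.1775, 0.2313]
tool_rot: [-3.141, 0.001, 2.894]
force: [-0.3, -0.6, -0.5]
grip_width: 0.0854
finger_force: 0.0
```

Call:
{"method": "apply_moves", "body": {"linear": [[-0.3,-0.3,0],[-0.6,-0.6,0],[-0.9,-0.9,0],[-1,-1,0],[-1,-1,0]], "delta_rot": [[0,0,0],[0,0,0],[0,0,0],[0,0,0],[0,0,0]]}}

```text
clock: 2.18
position: [0.5314, 0.0565, 0.231]
tool_rot: [-3.141, 0.001, 2.894]
force: [0.8, -0.2, -0.1]
grip_width: 0.0854
finger_force: 0.0
```

Call:
{"method": "apply_moves", "body": {"linear": [[-0.3,-0.3,0],[-0.6,-0.6,0],[-0.9,-0.9,0],[-1,-1,0],[-1,-1,0]], "delta_rot": [[0,0,0],[0,0,0],[0,0,0],[0,0,0],[0,0,0]]}}

```text
clock: 2.6
position: [0.6042, -0.0644, 0.2307]
tool_rot: [-3.141, 0.0, 2.895]
force: [-0.8, 0.0, -0.8]
grip_width: 0.0853
finger_force: 0.0
```

Call:
{"method": "apply_moves", "body": {"linear": [[0,-0.3,0],[0,-0.6,0],[0,-0.9,0],[0,-1,0],[0,-1,0]], "delta_rot": [[0,0,0],[0,0,0],[0,0,0],[0,0,0],[0,0,0]]}}

```text
clock: 3.02
position: [0.5782, -0.1601, 0.2312]
tool_rot: [-3.141, -0.0, 2.896]
force: [0.1, 0.5, -0.6]
grip_width: 0.0854
finger_force: 0.0
```

Call:
{"method": "apply_moves", "body": {"linear": [[0,-0.3,0],[0,-0.6,0],[0,-0.9,0],[0,-1,0],[0,-1,0]], "delta_rot": [[0,0,0.05],[0,0,0.1],[0,0,0.15],[0,0,0.2],[0,0,0.25]]}}

```text
clock: 3.43
position: [0.5545, -0.2568, 0.2312]
tool_rot: [-3.141, -0.0, 2.368]
force: [0.2, 0.3, 0.5]
grip_width: 0.0855
finger_force: 0.0
```

Call:
{"method": "apply_moves", "body": {"linear": [[-0.2,-0.3,0.2],[-0.4,-0.6,0.4],[-0.6,-0.8,0.6],[-0.63,-0.81,0.7],[-0.63,-0.81,0.7]], "delta_rot": [[0,0,0.04],[0,0,0.077],[0,0,0.077],[0,0,0.077],[0,0,0.077]]}}

```text
clock: 3.85
position: [0.5438, -0.3569, 0.1584]
tool_rot: [-3.141, -0.004, 2.213]
force: [-0.5, 0.7, 0.2]
grip_width: 0.0851
finger_force: 0.0
```

Run:
```python
from h import *
im,d,C=shot('wrist','w1');P=cloud(d,C)
m=((abs(P[...,2]-.012)<.003)&(d>0)).astype(np.uint8)
c=max(cv2.findContours(m,cv2.RETR_EXTERNAL,cv2.CHAIN_APPROX_NONE)[0],key=cv2.contourArea)
w=ray(C,c[:,0],.012)[:,:2]*1000
print(cv2.minAreaRect(w.astype(np.float32)),C[2])
s=monitor.observe();print(s['position'],s['tool_rot'],s['qpos'])
```

```text
((543.6055908203125, -360.8778991699219), (39.760257720947266, 198.72760009765625), 36.66761016845703) [ 0.49917534 -0.29851091  0.30075602]
[ 0.5444733  -0.35609466  0.15997168] [ 3.14158341e+00 -2.62848144e-03  2.21454067e+00] [ 0.26434092  0.66962236  0.35256628  1.60383379 -0.27408293  0.91970898
  1.35825633]
```

View pics/w1.png

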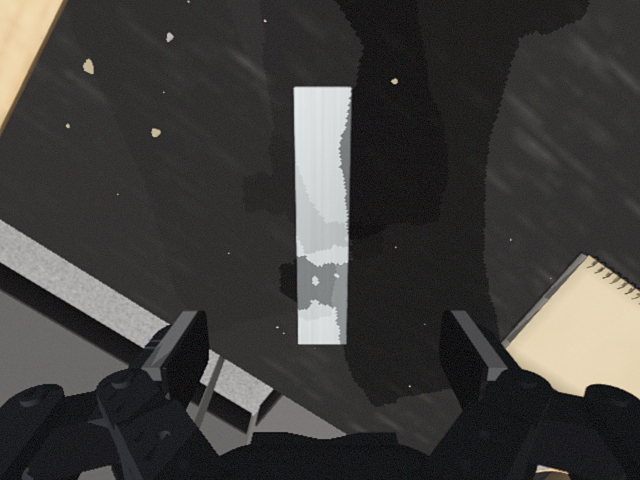

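The wrist view shows the bar, 40 x 199 mm, centred in view at (322,215) and aligned with the fingers. I'll descend and grip it.

Call:
{"method": "apply_moves", "body": {"linear": [[-0.033,-0.036,0.25],[-0.033,-0.036,0.5],[-0.033,-0.036,0.75],[-0.033,-0.036,1],[-0.033,-0.036,1]], "delta_rot": [[0,0,0],[0,0,0],[0,0,0],[0,0,0],[0,0,0]]}}

```text
clock: 4.32
position: [0.5427, -0.3592, 0.0581]
tool_rot: [-3.141, -0.005, 2.216]
force: [0.3, 0.7, -0.5]
grip_width: 0.0852
finger_force: 0.0
```

Call:
{"method": "apply_moves", "body": {"linear": [[0,0,0.15],[0,0,0.3],[0,0,0.45],[0,0,0.55],[0,0,0.57]], "delta_rot": [[0,0,0],[0,0,0],[0,0,0],[0,0,0],[0,0,0]]}}

```text
clock: 4.73
position: [0.5421, -0.3626, 0.0024]
tool_rot: [-3.141, -0.002, 2.213]
force: [0.2, -1.1, 0.3]
grip_width: 0.0857
finger_force: 0.0
```

Call:
{"method": "apply_moves", "body": {"linear": [[0,0,0],[0,0,0],[0,0,0],[0,0,0],[0,0,0]], "delta_rot": [[0,0,0],[0,0,0],[0,0,0],[0,0,0],[0,0,0]], "gripper": -1, "force": 80}}

```text
clock: 5.15
position: [0.5438, -0.3633, 0.0058]
tool_rot: [3.14, 0.001, 2.213]
force: [-1.0, 3.9, 12.1]
grip_width: 0.0371
finger_force: 79.0
```

Call:
{"method": "apply_moves", "body": {"linear": [[0,0,0],[0,0,0],[0,0,0],[0,0,0],[0,0,0]], "delta_rot": [[0,0,0],[0,0,0],[0,0,0],[0,0,0],[0,0,0]]}}

```text
clock: 5.57
position: [0.5437, -0.3633, 0.0058]
tool_rot: [3.14, 0.002, 2.213]
force: [-0.4, 3.3, 11.9]
grip_width: 0.0371
finger_force: 79.0
```

Call:
{"method": "apply_moves", "body": {"linear": [[0,0,-0.2],[0,0,-0.4],[0,0,-0.6],[0,0,-0.8],[0,0,-0.8]], "delta_rot": [[0,0,0],[0,0,0],[0,0,0],[0,0,0],[0,0,0]]}}

```text
clock: 5.98
position: [0.5439, -0.3643, 0.0879]
tool_rot: [3.14, 0.004, 2.213]
force: [0.5, -1.1, -7.9]
grip_width: 0.037
finger_force: 84.1
```

Run:
```python
from h import *
im,d,C=shot('wrist','w2');P=cloud(d,C)
s=monitor.observe();print(s['position'],s['tool_rot'],s['qpos'],s['force'],s['grip_width'])
g=cv2.cvtColor(im,cv2.COLOR_RGB2GRAY)
m=((P[...,2]>.06)&(P[...,2]<.12)&(d>0)&(d>.16)).astype(np.uint8)
m[360:]=0
c=max(cv2.findContours(m,cv2.RETR_EXTERNAL,cv2.CHAIN_APPROX_NONE)[0],key=cv2.contourArea)
mm=cv2.drawContours(np.zeros_like(m),[c],-1,1,-1);q=P[(mm>0)&(m>0)]
q=q[abs(q[:,2]-np.median(q[:,2]))<.008]
A=np.c_[q[:,:2]-q[:,:2].mean(0),np.ones(len(q))];print(np.linalg.lstsq(A,q[:,2],rcond=None)[0],q.mean(0),len(q))
print(cv2.minAreaRect((q[:,:2]*1000).astype(np.float32)),cv2.boundingRect(c))
```

```text
[ 0.54341347 -0.36368919  0.08573248] [3.14038058e+00 2.53426207e-03 2.21293599e+00] [ 0.29802089  0.76395234  0.31665253  1.64133498 -0.31041261  0.78334085
  1.39538514] [ 0.66380054  0.06570196 -9.03928802] 0.03677222139490682Traceback (most recent call last):
  File "<stdin>", line 7, in <module>
ValueError: max() iterable argument is empty
```

View pics/w2.png

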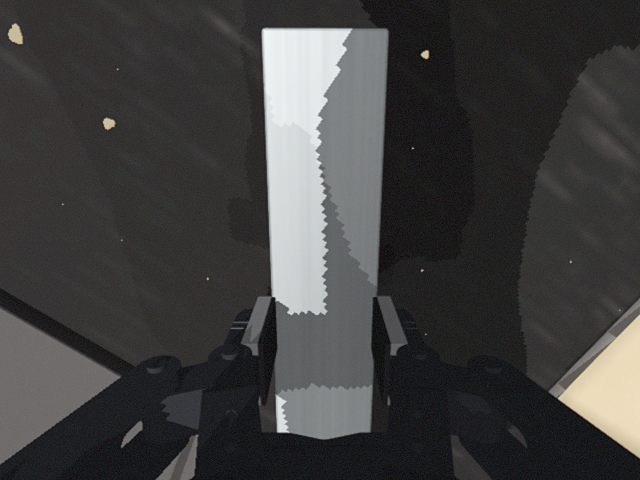

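Bar is held flat between the fingers, far end at rows 30, columns 262–388. I'll fix the depth check.

Run:
```python
from h import *
im,d,C=load('w2');P=cloud(d,C)
q=P[45:280,285:370].reshape(-1,3);print(d[45:280,285:370].min(),np.median(q[:,2]))
A=np.c_[q[:,:2]-q[:,:2].mean(0),np.ones(len(q))];k=np.linalg.lstsq(A,q[:,2],rcond=None)[0];print(k)
ax=np.array([np.cos(2.213),np.sin(2.213)]);print('slope along bar',k[:2]@ax,'across',k[:2]@[-ax[1],ax[0]])
z=P[35,325,2];e=ray(C,[[262,29],[388,29],[282,280],[378,280]],z);print(e,P[35,325],P[280,330])
t=np.array([.54341,-.36369]);r=e[:,:2]-t;print(r@ax,r@[-ax[1],ax[0]])
```

```text
0.0 0.09300233851139755
[-0.01357841  0.0009306   0.09352619]
slope along bar 0.008878153513557906 across 0.010315898432025386
[[ 0.46726311 -0.29526504  0.09236023]
 [ 0.49867165 -0.27174574  0.09236023]
 [ 0.52068304 -0.36068754  0.09236023]
 [ 0.54950381 -0.33916492  0.09236023]] [ 0.48397254 -0.28485637  0.09236023] [ 0.53480461 -0.34958236  0.09342503]
[0.10040225 0.10042348 0.01601688 0.01598918] [ 0.01999281 -0.0192456   0.01640088 -0.01956937]
```

Call:
{"method": "apply_moves", "body": {"linear": [[0.15,0.15,0],[0.4,0.4,0],[0.7,0.67,0],[0.95,0.9,0],[1,0.95,0]], "delta_rot": [[0,0,0],[0,0,0],[0,0,0],[0,0,0],[0,0,0]]}}

```text
clock: 6.45
position: [0.5591, -0.2187, 0.0822]
tool_rot: [3.141, -0.005, 2.219]
force: [0.9, 0.3, -8.8]
grip_width: 0.0372
finger_force: 84.0
```

Call:
{"method": "apply_moves", "body": {"linear": [[0.25,0.25,0],[0.5,0.48,0],[0.75,0.7,0],[0.93,0.88,0],[1,0.95,0]], "delta_rot": [[0,0,0.05],[0,0,0.1],[0,0,0.16],[0,0,0.22],[0,0,0.276]]}}

```text
clock: 6.87
position: [0.5743, -0.086, 0.0826]
tool_rot: [-3.139, 0.0, 1.633]
force: [-10.5, -32.9, -5.6]
grip_width: 0.0368
finger_force: 84.9
```

Call:
{"method": "apply_moves", "body": {"linear": [[0,0,0],[0,0,0.1],[0,0,0.25],[0,0,0.4],[0,0,0.5]], "delta_rot": [[0,0,0],[0,0,0],[0,0,0],[0,0,0],[0,0,0]]}}

```text
clock: 7.28
position: [0.5738, -0.0891, 0.0316]
tool_rot: [-3.139, -0.0, 1.635]
force: [-0.4, 0.5, -10.0]
grip_width: 0.0366
finger_force: 84.1
```

Run:
```python
from h import *
im,d,C=shot('top','t2')
s=monitor.observe();print(s['clock'],s['position'],s['tool_rot'],s['qpos'],s['force'])
im,d,C=shot('wrist','w3')
s=monitor.observe();p=s['position']
o=np.array([.5682,.0175]);a=np.radians(93.66);e=np.array([np.cos(a),np.sin(a)]);n=np.array([-e[1],e[0]])
r=p[:2]-o;print('jig',r@e,r@n,np.degrees(s['tool_rot'][2]))
# bed-level and bridge edge in wrist view
P=cloud(d,C);m=(abs(P[...,2]-.045)<.003)&(d>0);q=P[m][:,:2]-o
print(m.sum(),np.percentile(q@e,[0.5,5,95]),np.percentile(q@n,[.5,99.5]))
```

```text
7.3333 [ 0.57321124 -0.08905956  0.03044873] [-3.13732825e+00 -5.23031774e-04  1.63505120e+00] [-0.24350122  0.79204308  0.43421162  1.86305696 -0.54823061  0.61192611
  0.60052285] [ -2.89988232   0.22264103 -12.3163492 ]
jig -0.10688736966102884 0.0014734811573612375 93.6653616916996
3114 [-1.17131101e-01 -1.05088016e-01 -6.23316558e-05] [-0.04867597  0.04763262]
```

View pics/w3.png

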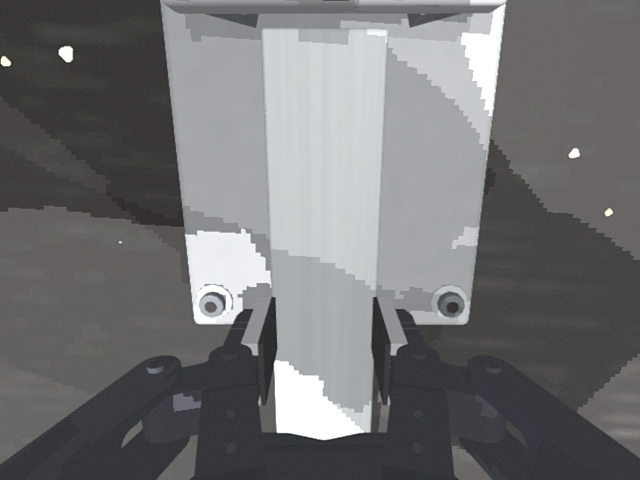

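The bar hangs level over the bed, its front end just short of the bridge mouth and roughly central. I'll lower it and release.

Call:
{"method": "apply_moves", "body": {"linear": [[0.03,0.015,0.03],[0.03,0.015,0.06],[0.03,0.015,0.09],[0.03,0.015,0.105],[0.03,0.015,0.105]], "delta_rot": [[0,0,0],[0,0,0],[0,0,0],[0,0,0],[0,0,0]]}}

```text
clock: 7.8
position: [0.5763, -0.0862, 0.0237]
tool_rot: [-3.142, -0.0, 1.635]
force: [-0.1, -1.3, -8.7]
grip_width: 0.0366
finger_force: 84.1
```

Call:
{"method": "apply_moves", "body": {"linear": [[0,0,0],[0,0,0],[0,0,0],[0,0,0],[0,0,0]], "delta_rot": [[0,0,0],[0,0,0],[0,0,0],[0,0,0],[0,0,0]], "gripper": 0.4}}

```text
clock: 8.22
position: [0.5766, -0.0863, 0.0241]
tool_rot: [3.141, 0.0, 1.635]
force: [-0.5, -0.0, 0.6]
grip_width: 0.0593
finger_force: 0.0
```

Call:
{"method": "apply_moves", "body": {"linear": [[0,0,-0.1],[0,0,-0.3],[0,0,-0.5],[0,0,-0.7],[0,0,-0.7]], "delta_rot": [[0,0,0],[0,0,0],[0,0,0],[0,0,0],[0,0,0]]}}

```text
clock: 8.63
position: [0.578, -0.0868, 0.0978]
tool_rot: [3.137, 0.001, 1.634]
force: [0.3, 0.1, 1.0]
grip_width: 0.0598
finger_force: 0.0
```

Run:
```python
from h import *
im,d,C=shot('wrist','w4');P=cloud(d,C);s=monitor.observe();print(s['position'],s['tool_rot'])
o=np.array([.5682,.0175]);a=np.radians(93.66);e=np.array([np.cos(a),np.sin(a)]);n=np.array([-e[1],e[0]])
q=P-np.r_[o,0];J=np.stack([q[...,:2]@e,q[...,:2]@n,q[...,2]],-1)
m=(abs(J[...,2]-.027)<.003)&(d>0)&(abs(J[...,1])<.04)&(J[...,0]<0.02)
k=J[m];print(len(k),cv2.minAreaRect((k[:,:2]*1000).astype(np.float32)),np.median(k[:,2]))
A=np.c_[k[:,:2],np.ones(len(k))];print(np.linalg.lstsq(A,k[:,2],rcond=None)[0])
m=(abs(J[...,2]-.045)<.003)&(d>0)&(J[...,0]>-.02);k=J[m];print(k[:,:2].min(0),k[:,:2].max(0))
m=(abs(J[...,2]-.015)<.003)&(d>0);k=J[m];print(np.percentile(k[:,:2],[.2,99.8],axis=0))
```

```text
[ 0.57748539 -0.08636303  0.09617166] [3.13816634e+00 2.68568726e-04 1.63485952e+00]
23906 ((-101.29772186279297, 0.048458099365234375), (64.38345336914062, 202.29574584960938), 89.88191223144531) 0.026446999898455267
[ 0.00027934 -0.00029399  0.02646894]
[-0.00162595 -0.05059002] [0.01954166 0.04942314]
[[-0.12003582 -0.18225173]
 [ 0.02516281  0.06072219]]
```

Call:
{"method": "apply_moves", "body": {"linear": [[-0.25,0,0],[-0.5,0,0],[-0.75,0,0],[-0.95,0,0],[-1,0,0]], "delta_rot": [[0,0,0],[0,0,0],[0,0,0],[0,0,0],[0,0,0]], "gripper": -1, "force": 40}}

```text
clock: 9.1
position: [0.5821, -0.1899, 0.0938]
tool_rot: [-3.141, 0.002, 1.631]
force: [-0.1, -0.4, 0.2]
grip_width: 0.0007
finger_force: 0.0
```

Call:
{"method": "apply_moves", "body": {"linear": [[-0.2,0,0],[-0.35,0,0],[-0.35,0,0],[-0.35,0,0],[-0.35,0,0]], "delta_rot": [[0,0,0],[0,0,0],[0,0,0],[0,0,0],[0,0,0]]}}

```text
clock: 9.52
position: [0.5849, -0.22, 0.0935]
tool_rot: [-3.141, -0.001, 1.635]
force: [0.6, 0.1, -0.0]
grip_width: 0.0002
finger_force: 0.0
```

Run:
```python
from h import *
im,d,C=shot('wrist','w5');P=cloud(d,C);s=monitor.observe();print(s['position'],s['tool_rot'],s['grip_width'],s['qpos'])
o=np.array([.5682,.0175]);a=np.radians(93.66);e=np.array([np.cos(a),np.sin(a)]);n=np.array([-e[1],e[0]])
r=s['position'][:2]-o;print('tcp jig',r@e,r@n)
q=P-np.r_[o,0];J=np.stack([q[...,:2]@e,q[...,:2]@n,q[...,2]],-1)
Rt=R.from_euler('xyz',s['tool_rot']).as_matrix();T=(P-s['position'])@Rt
m=(d>0)&(abs(T[...,1])<.03)&(abs(T[...,0])<.03)&(T[...,2]<.03);print('tip tool z',np.percentile(T[m][:,2],[50,95,99,100]),m.sum())
k=T[m&(T[...,2]>-.012)];print('xrange',np.percentile(k,[1,99],axis=0))
m=(abs(J[...,2]-.027)<.004)&(d>0)&(abs(J[...,1])<.03)&(J[...,0]<0.02);m[420:]=0
n_,l,st,_=cv2.connectedComponentsWithStats(m.astype(np.uint8));i=1+st[1:,4].argmax();k=J[l==i]
print(st[i],cv2.minAreaRect((k[:,:2]*1000).astype(np.float32)),np.percentile(k,[.5,50,99.5],axis=0))
```

```text
[ 0.58504118 -0.21974342  0.09355482] [-3.14123808e+00 -7.48773143e-04  1.63581583e+00] -0.0003414938699338133 [-0.05436493  0.753353    0.49324608  1.72416842 -0.47612986  0.78644997
  0.73387329]
tcp jig -0.23783461380418514 -0.0016622554147620412
tip tool z [-0.06326855 -0.02242117 -0.00909554 -0.00279542] 32967
xrange [[ 0.00522654 -0.01332572 -0.01187988]
 [ 0.01035067  0.01212598 -0.00326337]]
[  281     0    86   196 15607] ((-156.48179626464844, -0.7787151336669922), (40.139366149902344, 92.72296142578125), 89.89130401611328) [[-0.20210358 -0.0205587   0.02468787]
 [-0.15185699 -0.00071783  0.02647375]
 [-0.11086862  0.01893215  0.02829395]]
```

View pics/w5.png

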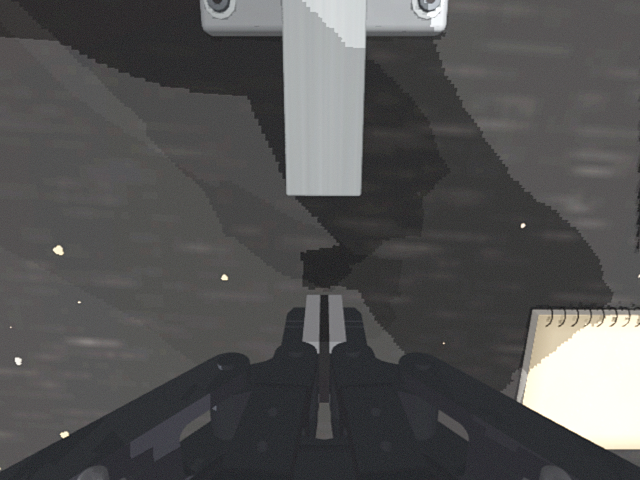

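The closed fingers stand behind the bar's outer end, which is at row 195, columns 287–362. The bar sits square on the jig axis. I'll descend behind it.

Call:
{"method": "apply_moves", "body": {"linear": [[0,-0.01,0.2],[0,-0.01,0.4],[0,-0.01,0.6],[0,-0.01,0.74],[0,-0.01,0.75]], "delta_rot": [[0,0,0],[0,0,0],[0,0,0],[0,0,0],[0,0,0]]}}

```text
clock: 9.98
position: [0.5829, -0.2197, 0.0163]
tool_rot: [-3.138, -0.002, 1.636]
force: [0.1, 0.1, -0.2]
grip_width: -0.0001
finger_force: 0.0
```

Call:
{"method": "apply_moves", "body": {"linear": [[0.05,0,0],[0.1,0,0],[0.15,0,0],[0.2,0,0],[0.25,0,0]], "delta_rot": [[0,0,0],[0,0,0],[0,0,0],[0,0,0],[0,0,0]]}}

```text
clock: 10.4
position: [0.5828, -0.1953, 0.0195]
tool_rot: [3.141, 0.0, 1.635]
force: [-0.3, -0.9, -0.1]
grip_width: -0.0003
finger_force: 0.0
```

Call:
{"method": "apply_moves", "body": {"linear": [[0.08,0,0],[0.18,0,0],[0.28,0,0],[0.38,0,0],[0.45,0,0]], "delta_rot": [[0,0,0],[0,0,0],[0,0,0],[0,0,0],[0,0,0]]}}

```text
clock: 10.82
position: [0.58, -0.1511, 0.0195]
tool_rot: [3.14, 0.001, 1.635]
force: [0.4, -6.4, 2.8]
grip_width: -0.0002
finger_force: 3.4
```

Call:
{"method": "apply_moves", "body": {"linear": [[0.1,0,0],[0.2,0,0],[0.3,0,0],[0.4,0,0],[0.5,0,0]], "delta_rot": [[0,0,0],[0,0,0],[0,0,0],[0,0,0],[0,0,0]]}}

```text
clock: 11.23
position: [0.5767, -0.1017, 0.0194]
tool_rot: [3.14, 0.002, 1.634]
force: [0.5, -8.2, 3.5]
grip_width: -0.0001
finger_force: 3.5
```

Run:
```python
from h import *
s=monitor.observe();o=np.array([.5682,.0175]);a=np.radians(93.66);e=np.array([np.cos(a),np.sin(a)]);n=np.array([-e[1],e[0]])
r=s['position'][:2]-o;print('tcp jig',r@e,r@n,s['position'],s['force'],s['qpos'])
```

```text
tcp jig -0.11948759919909732 -0.0008414608112387371 [ 0.57666731 -0.10169018  0.01944168] [ 0.50637863 -8.18743331  3.50408019] [-0.21831916  0.81402756  0.42880346  1.85500395 -0.56710083  0.59453696
  0.63414034]
```

Call:
{"method": "apply_moves", "body": {"linear": [[0.1,0,0],[0.2,0,0],[0.3,0,0],[0.4,0,0],[0.48,0,0]], "delta_rot": [[0,0,0],[0,0,0],[0,0,0],[0,0,0],[0,0,0]]}}

```text
clock: 11.65
position: [0.5736, -0.0535, 0.0194]
tool_rot: [3.14, 0.001, 1.634]
force: [0.7, -7.0, 3.7]
grip_width: 0.0001
finger_force: 3.7
```

Call:
{"method": "apply_moves", "body": {"linear": [[0.02,0,0],[0.04,0,0],[0.06,0,0],[0.08,0,0],[0.1,0,0]], "delta_rot": [[0,0,0],[0,0,0],[0,0,0],[0,0,0],[0,0,0]]}}

```text
clock: 12.07
position: [0.5729, -0.0444, 0.0193]
tool_rot: [3.14, 0.001, 1.634]
force: [1.6, -8.2, 3.7]
grip_width: -0.0002
finger_force: 3.7
```

Call:
{"method": "apply_moves", "body": {"linear": [[0.01,0,0],[0.02,0,0],[0.03,0,0],[0.04,0,0],[0.05,0,0]], "delta_rot": [[0,0,0],[0,0,0],[0,0,0],[0,0,0],[0,0,0]]}}

```text
clock: 12.48
position: [0.5728, -0.043, 0.0194]
tool_rot: [3.139, 0.006, 1.632]
force: [2.7, -29.0, -1.3]
grip_width: -0.0
finger_force: 14.6
```

```bash
cat >> h.py <<'E'
o=np.array([.5682,.0175]);a=np.radians(93.66);e=np.array([np.cos(a),np.sin(a)]);n=np.array([-e[1],e[0]])
def st():
    s=monitor.observe();r=s['position'][:2]-o;print('tcp jig',r@e,r@n,s['position'],s['tool_rot'],s['force'],s['qpos'][6],s['clock']);return s
E
python3 -c "from h import *;st()"
```

```text
tcp jig -0.06069773982346749 -0.0007433709831340192 [ 0.57281653 -0.04302649  0.01944758] [3.13935235 0.00580728 1.63154597] [  2.66285437 -28.97210727  -1.26024839] 0.5475023938039636 12.4833
```

Force rose to 29 N at jig x = -60.7, exactly the predicted home position, so the bar is on the stop. I'll back off, lift and look at the knobs.

Call:
{"method": "apply_moves", "body": {"linear": [[-0.1,0,0],[-0.2,0,0],[-0.3,0,-0.2],[-0.3,0,-0.6],[-0.3,0,-1]], "delta_rot": [[0,0,0],[0,0,0],[0,0,0],[0,0,0],[0,0,0]]}}

```text
clock: 12.9
position: [0.5731, -0.0693, 0.1193]
tool_rot: [-3.139, -0.0, 1.633]
force: [0.9, 0.5, 0.1]
grip_width: 0.0003
finger_force: 0.0
```

Call:
{"method": "apply_moves", "body": {"linear": [[0.1,0,-0.3],[0.3,0,-0.6],[0.5,0,-0.6],[0.6,0,-0.6],[0.6,0,-0.6]], "delta_rot": [[0,0,0],[0,0,0],[0,0,0],[0,0,0],[0,0,0]], "gripper": 0}}

```text
clock: 13.32
position: [0.5701, -0.0059, 0.1784]
tool_rot: [-3.141, -0.001, 1.638]
force: [0.4, -0.2, -0.4]
grip_width: 0.043
finger_force: 0.0
```

Run:
```python
from h import *
im,d,C=shot('wrist','w6');P=cloud(d,C);st()
q=P-np.r_[o,0];J=np.stack([q[...,:2]@e,q[...,:2]@n,q[...,2]],-1)
np.save('J6.npy',J)
m=(abs(J[...,2]-.027)<.003)&(d>0)&(abs(J[...,1])<.03)&(J[...,0]<-.002)&(J[...,0]>-.09);k=J[m]
print('bar',len(k),np.percentile(k,[.5,50,99.5],axis=0)if len(k) else 0)
for xc in(.02,.115):
    m=(d>0)&(J[...,2]>.058)&(J[...,2]<.1)&(abs(J[...,0]-xc)<.04)&(abs(J[...,1])<.04);k=J[m]
    print(xc,len(k),k[:,2].min(),k[:,2].max(),cv2.minAreaRect((k[:,:2]*1000).astype(np.float32)))
    m2=m&(J[...,2]>.071)&(J[...,2]<.084);k=J[m2];print(len(k),cv2.minAreaRect((k[:,:2]*1000).astype(np.float32)),np.histogram(J[m][:,2],bins=8))
```

```text
tcp jig -0.02516953594807021 -9.296411913523942e-05 [ 0.56989949 -0.00761227  0.17807553] [-3.14030130e+00 -3.75440783e-04  1.63682891e+00] [ 0.57544347 -0.63851343 -0.45673181] 0.3676707660281934 13.3667
bar 2663 [[-0.05093952 -0.02041306  0.02480288]
 [-0.02991622 -0.00024014  0.02648935]
 [-0.00461051  0.01923694  0.02822772]]
0.02 2107 0.06006598106397387 0.08815804606749061 ((18.74777603149414, -0.6830902099609375), (48.47865295410156, 22.892377853393555), 11.447210311889648)
1891 ((18.671356201171875, -0.5623493194580078), (47.971641540527344, 21.068769454956055), 0.03296888247132301) (array([  10,   16,   18,   18,   30,  502, 1374,  139]), array([0.06006598, 0.06357749, 0.067089  , 0.07060051, 0.07411201,
       0.07762352, 0.08113503, 0.08464654, 0.08815805]))
0.115 1572 0.05977802975654639 0.08644202770670356 ((101.48973083496094, 0.7158174514770508), (22.80158233642578, 24.264162063598633), 83.9592514038086)
1396 ((100.92240905761719, -0.3498954772949219), (21.104829788208008, 23.465290069580078), 88.39540100097656) (array([ 22,  41,  55,  54,  55, 199, 993, 153]), array([0.05977803, 0.06311103, 0.06644403, 0.06977703, 0.07311003,
       0.07644303, 0.07977603, 0.08310903, 0.08644203]))
```

View pics/w6.png

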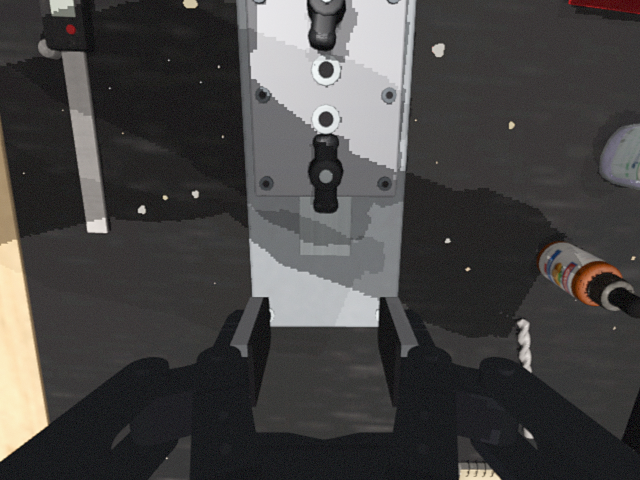

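The wrist view shows the bar's end in the mouth at (325,253), with 50 mm protruding, so it is home. The mouth knob is at (326,175) and the stop knob at (322,20), both wings nearly along the jig's x. Next I'll grip the mouth knob.

Call:
{"method": "apply_moves", "body": {"linear": [[0.1,0,0.1],[0.25,0,0.25],[0.4,0,0.45],[0.447,0,0.6],[0.447,0,0.7]], "delta_rot": [[0,0,0],[0,0,0],[0,0,0],[0,0,0],[0,0,0]]}}

```text
clock: 13.78
position: [0.5662, 0.0369, 0.1059]
tool_rot: [-3.138, 0.0, 1.636]
force: [0.3, 0.2, 0.4]
grip_width: 0.0428
finger_force: 0.0
```

Run:
```python
from h import *
st()
im,d,C=load('top0');P=cloud(d,C);q=P-np.r_[o,0];J=np.stack([q[...,:2]@e,q[...,:2]@n,q[...,2]],-1)
m=(d>0)&(J[...,0]>.145)&(J[...,0]<.18)&(abs(J[...,1])<.05);print('stop block z',np.percentile(J[m][:,2],[50,95,99]))
J=np.load('J6.npy')
for xc in(.02,.115):
  for z0 in (.074,.078):
    m=(J[...,2]>z0)&(J[...,2]<.084)&(abs(J[...,0]-xc)<.027)&(abs(J[...,1])<.03);k=J[m][:,:2]*1000
    w=k[abs(k[:,0]-xc*1000)>12]; p=np.polyfit(w[:,0],w[:,1],1);print(xc,z0,len(w),'wing slope deg',np.degrees(np.arctan(p[0])),'y at axis',np.polyval(p,xc*1000),k.min(0),k.max(0))
```

```text
tcp jig 0.019485088398074082 0.0007184942112718411 [0.56623913 0.03689948 0.10587317] [-3.13830357e+00  3.04884310e-04  1.63561196e+00] [0.32825164 0.1850766  0.38309162] 0.35086461493661847 13.7833
stop block z [0.01819913 0.04065368 0.04346312]
0.02 0.074 923 wing slope deg 0.15091315364254768 y at axis -0.5853737001965564 [ -5.31656108 -11.01997384] [42.65847002  9.84848973]
0.02 0.078 900 wing slope deg 0.2105852486584633 y at axis -0.6316489048949743 [ -5.19565748 -10.87957932] [42.65847002  9.14575959]
0.115 0.074 756 wing slope deg -2.967247774562845 y at axis 0.48409546268180303 [ 89.31907892 -11.07816833] [112.94040201   9.81149475]
0.115 0.078 700 wing slope deg -2.8874675769127305 y at axis 0.5372327205632459 [ 89.31916196 -10.41345778] [111.90075906   9.7305012 ]
```

Call:
{"method": "apply_moves", "body": {"linear": [[0,0.01,0.12],[0,0.01,0.25],[0,0.01,0.4],[0,0.01,0.5],[0,0.01,0.51]], "delta_rot": [[0,0,0],[0,0,0],[0,0,0],[0,0,0],[0,0,0]]}}

```text
clock: 14.2
position: [0.5677, 0.0354, 0.0559]
tool_rot: [-3.139, 0.001, 1.634]
force: [-0.2, -0.1, 0.4]
grip_width: 0.0425
finger_force: 0.0
```

Call:
{"method": "apply_moves", "body": {"linear": [[0,0,0],[0,0,0],[0,0,0],[0,0,0],[0,0,0]], "delta_rot": [[0,0,0],[0,0,0],[0,0,0],[0,0,0],[0,0,0]], "gripper": -1, "force": 60}}

```text
clock: 14.62
position: [0.5685, 0.0359, 0.0584]
tool_rot: [3.141, 0.0, 1.635]
force: [-4.7, -2.2, 6.7]
grip_width: 0.0127
finger_force: 61.0
```

```bash
python3 -c "
from h import *
s=st();print(s['moment'],s['grip_width'],s['finger_force'])"
```

```text
tcp jig 0.018385070834150568 -0.0014967583602471307 [0.56852008 0.03594312 0.05842835] [3.14126579e+00 4.43799070e-05 1.63471503e+00] [-4.70953481 -2.22052655  6.69673263] 0.39268652629362927 14.6167
[-0.574157    1.04872236  0.00218842] 0.012671395967021338 60.96562474966049
```

Call:
{"method": "apply_moves", "body": {"linear": [[0,0,0],[0,0,0],[0,0,0.005],[0,0,0.01],[0,0,0.01]], "delta_rot": [[0,0,0.05],[0,0,0.1],[0,0,0.15],[0,0,0.2],[0,0,0.25]]}}

```text
clock: 15.03
position: [0.5679, 0.036, 0.0575]
tool_rot: [-3.141, -0.0, 1.106]
force: [-11.4, -1.5, 11.7]
grip_width: 0.0128
finger_force: 61.9
```

```bash
python3 -c "
from h import *
s=st();print(s['moment'],s['grip_width'],s['finger_force'])"
```

```text
tcp jig 0.018491898842655282 -0.0009266817683562142 [0.56794435 0.03601334 0.05751669] [-3.14070072e+00 -9.94781534e-05  1.10596153e+00] [-11.42419142  -1.45437354  11.73458178] -0.002554681424645626 15.0333
[-0.50890347  2.35641279  0.07300628] 0.012845668643457602 61.93891704082489
```

Call:
{"method": "apply_moves", "body": {"linear": [[0,-0.01,0],[0,-0.02,0],[0,-0.02,0],[0,-0.02,0],[0,-0.02,0]], "delta_rot": [[0,0,0.05],[0,0,0.1],[0,0,0.15],[0,0,0.2],[0,0,0.25]]}}

```text
clock: 15.45
position: [0.567, 0.0366, 0.057]
tool_rot: [3.14, -0.0, 0.582]
force: [0.4, -4.5, -6.9]
grip_width: 0.0131
finger_force: 59.2
```

Call:
{"method": "apply_moves", "body": {"linear": [[0,0,0],[0,0,0],[0,0,0.005],[0,0,0.005],[0,0,0.01]], "delta_rot": [[0,0,0.05],[0,0,0.1],[0,0,0.15],[0,0,0.2],[0,0,0.25]]}}

```text
clock: 15.87
position: [0.5668, 0.0371, 0.056]
tool_rot: [3.141, -0.0, 0.059]
force: [-5.0, -0.9, 3.7]
grip_width: 0.0126
finger_force: 60.5
```

```bash
python3 -c "
from h import *
s=st();print(s['moment'],s['grip_width'],s['finger_force'])"
```

```text
tcp jig 0.01965854121732101 0.00016163515504396582 [0.56678378 0.03710813 0.05599622] [ 3.14144051e+00 -3.06444969e-04  5.92470739e-02] [-4.97094532 -0.9135855   3.71522693] -0.8304013408635182 15.8667
[-0.38474483  0.74579226  0.11096416] 0.0126417304055814 60.537368059158325
```

Call:
{"method": "apply_moves", "body": {"linear": [[0,0,0],[0,0,0],[0,0,0.005],[0,0,0.01],[0,0,0.01]], "delta_rot": [[0,0,0.03],[0,0,0.06],[0,0,0.09],[0,0,0.12],[0,0,0.15]]}}

```text
clock: 16.28
position: [0.5668, 0.0375, 0.0554]
tool_rot: [-3.141, -0.0, -0.253]
force: [-3.3, 1.7, 7.4]
grip_width: 0.013
finger_force: 61.4
```

```bash
python3 -c "
from h import *
s=st();print(s['moment'],s['grip_width'],s['finger_force'])"
```

```text
tcp jig 0.020002577541308197 0.00011857401213985109 [0.56680479 0.03745421 0.05540083] [-3.14072209e+00 -1.14618672e-04 -2.52701483e-01] [-3.34985818  1.7219727   7.37599201] -1.0908961328554216 16.2833
[0.17391387 1.14790834 0.08730653] 0.01295489885050837 61.41211599111557
```

Call:
{"method": "apply_moves", "body": {"linear": [[0,0,0],[0,0,0],[0,0,0.005],[0,0,0.005],[0,0,0.005]], "delta_rot": [[0,0,0.02],[0,0,0.04],[0,0,0.06],[0,0,0.08],[0,0,0.1]]}}

```text
clock: 16.7
position: [0.5669, 0.0377, 0.0551]
tool_rot: [-3.14, 0.0, -0.461]
force: [-4.6, 2.2, 12.6]
grip_width: 0.0127
finger_force: 62.1
```

```bash
python3 -c "
from h import *
s=st();print(s['moment'],s['grip_width'],s['finger_force'])"
```

```text
tcp jig 0.02025911677017031 -2.2885596482554632e-05 [0.56692959 0.03771926 0.05508855] [-3.14019886e+00  6.25189127e-05 -4.60908158e-01] [-4.63447785  2.18294014 12.61183222] -1.2689374949877694 16.7
[0.48191215 1.25401812 0.0657601 ] 0.012656460242462602 62.08230525255203
```

Call:
{"method": "apply_moves", "body": {"linear": [[0,0,0],[0,0,0],[0,0,0],[0,0,0],[0,0,0]], "delta_rot": [[0,0,0.02],[0,0,0.04],[0,0,0.06],[0,0,0.08],[0,0,0.1]]}}

```text
clock: 17.12
position: [0.5671, 0.0379, 0.0551]
tool_rot: [-3.14, 0.0, -0.67]
force: [-3.1, 3.4, 10.7]
grip_width: 0.0127
finger_force: 61.8
```

```bash
python3 -c "
from h import *
s=st();print(s['moment'],s['grip_width'],s['finger_force'])"
```

```text
tcp jig 0.020459290479576824 -0.00017938821249501166 [0.56707299 0.03792901 0.05507008] [-3.13992252e+00  3.51935168e-04 -6.70118423e-01] [-3.05371992  3.4081594  10.70505236] -1.4512407771811413 17.1167
[0.71232502 0.98937591 0.11003259] 0.01266923111673461 61.804639399051666
```

Call:
{"method": "apply_moves", "body": {"linear": [[0,0,0],[0,0,0],[0,0,0],[0,0,0],[0,0,0]], "delta_rot": [[0,0,0.01],[0,0,0.02],[0,0,0.03],[0,0,0.04],[0,0,0.05]]}}

```text
clock: 17.53
position: [0.5671, 0.0381, 0.0551]
tool_rot: [-3.14, 0.001, -0.772]
force: [-4.3, 3.5, 12.8]
grip_width: 0.0128
finger_force: 77.2
```

```bash
python3 -c "
from h import *
s=st();print(s['moment'],s['grip_width'],s['finger_force'])"
```

```text
tcp jig 0.020587563725621667 -0.00022035655410990946 [0.56710569 0.03805964 0.05509019] [-3.14023341e+00  5.13931451e-04 -7.72167311e-01] [-4.32411306  3.47583522 12.79993158] -1.541711126888143 17.5333
[0.76148214 1.06573486 1.48836633] 0.012836901354758646 77.24179937504232
```

The moment jumped to 1.5 N m after a full turn, so the mouth knob is at its end stop. I'll release it and go to the other knob.

Call:
{"method": "apply_moves", "body": {"linear": [[0,0,0],[0,0,0],[0,0,0],[0,0,0],[0,0,0]], "delta_rot": [[0,0,0],[0,0,0],[0,0,0],[0,0,0],[0,0,0]], "gripper": 0}}

```text
clock: 17.95
position: [0.5668, 0.0371, 0.0543]
tool_rot: [-3.141, -0.0, -0.774]
force: [0.1, -0.3, 0.2]
grip_width: 0.0429
finger_force: 0.0
```

Call:
{"method": "apply_moves", "body": {"linear": [[0,0,-0.1],[0,0,-0.3],[0,0,-0.5],[0,0,-0.7],[0,0,-0.8]], "delta_rot": [[0,0,0],[0,0,0],[0,0,0],[0,0,0],[0,0,0]]}}

```text
clock: 18.37
position: [0.5673, 0.0367, 0.1369]
tool_rot: [-3.14, -0.001, -0.774]
force: [-0.5, -0.2, 0.1]
grip_width: 0.0422
finger_force: 0.0
```

Call:
{"method": "apply_moves", "body": {"linear": [[-0.15,-0.13,0],[-0.35,-0.31,0],[-0.5,-0.45,0],[-0.65,-0.58,0],[-0.7,-0.63,0]], "delta_rot": [[0,0,-0.056],[0,0,-0.112],[0,0,-0.168],[0,0,-0.224],[0,0,-0.28]]}}

```text
clock: 18.78
position: [0.5603, 0.1342, 0.1342]
tool_rot: [-3.141, 0.001, -0.178]
force: [0.7, -0.1, 0.5]
grip_width: 0.0427
finger_force: 0.0
```

Call:
{"method": "apply_moves", "body": {"linear": [[0,0,0],[0,0,0],[0,0,0],[0,0,0],[0,0,0]], "delta_rot": [[0,0,-0.056],[0,0,-0.112],[0,0,-0.168],[0,0,-0.224],[0,0,-0.28]]}}

```text
clock: 19.2
position: [0.5606, 0.131, 0.1345]
tool_rot: [3.141, -0.0, 0.405]
force: [-0.3, 0.4, 0.6]
grip_width: 0.0426
finger_force: 0.0
```

Call:
{"method": "apply_moves", "body": {"linear": [[0,0,0],[0,0,0],[0,0,0],[0,0,0],[0,0,0]], "delta_rot": [[0,0,-0.056],[0,0,-0.112],[0,0,-0.168],[0,0,-0.224],[0,0,-0.28]]}}

```text
clock: 19.62
position: [0.5606, 0.131, 0.1345]
tool_rot: [3.141, 0.0, 0.991]
force: [-0.4, -0.3, -0.8]
grip_width: 0.0428
finger_force: 0.0
```

Call:
{"method": "apply_moves", "body": {"linear": [[0,0,0],[0,0,0],[0,0,0],[0,0,0],[0,0,0]], "delta_rot": [[0,0,-0.056],[0,0,-0.112],[0,0,-0.168],[0,0,-0.224],[0,0,-0.28]]}}

```text
clock: 20.03
position: [0.5607, 0.1309, 0.1345]
tool_rot: [3.141, 0.0, 1.578]
force: [-0.2, 0.1, -0.1]
grip_width: 0.0428
finger_force: 0.0
```

Run:
```python
from h import *
s=st()
im,d,C=shot('top','t3')
im=cv2.imread('pics/t3.png');cv2.imwrite('pics/c3.png',cv2.resize(im[200:285,200:350],None,fx=5,fy=5,interpolation=cv2.INTER_CUBIC))
```

```text
tcp jig 0.11363215296973779 0.00027810130469748437 [0.56066869 0.13088264 0.13454074] [3.14142005e+00 1.99637142e-04 1.57767075e+00] [-0.17555612  0.05446326 -0.1404915 ] 0.12666699400783896 20.0333
```

Call:
{"method": "apply_moves", "body": {"linear": [[0.015,0,0.2],[0.015,0,0.4],[0.015,0,0.6],[0.015,0,0.75],[0.015,0,0.79]], "delta_rot": [[0,0,0],[0,0,0],[0,0,0],[0,0,0],[0,0,0]]}}

```text
clock: 20.5
position: [0.5596, 0.1321, 0.0533]
tool_rot: [-3.139, 0.001, 1.569]
force: [-0.2, -0.4, 0.1]
grip_width: 0.0427
finger_force: 0.0
```

Call:
{"method": "apply_moves", "body": {"linear": [[0.015,0,0],[0.015,0,0],[0.015,0,0],[0.015,0,0],[0.015,0,0]], "delta_rot": [[0,0,0],[0,0,0],[0,0,0],[0,0,0],[0,0,0]], "gripper": -1, "force": 60}}

```text
clock: 20.92
position: [0.5618, 0.1346, 0.0568]
tool_rot: [3.139, -0.001, 1.572]
force: [1.3, 1.7, 9.8]
grip_width: 0.0135
finger_force: 76.0
```

```bash
python3 -c "
from h import *
s=st();print(s['moment'],s['grip_width'],s['finger_force'])"
```

```text
tcp jig 0.11725225987235974 -0.0011145482709308569 [0.5618274  0.13458426 0.05676801] [ 3.13898719e+00 -1.12965963e-03  1.57173015e+00] [1.3306824  1.65184567 9.84104748] 0.1837464437983598 20.9167
[ 0.26795913 -0.36170616  0.04770076] 0.013497543792677837 75.96087227217822
```

Call:
{"method": "apply_moves", "body": {"linear": [[-0.01,0,0],[-0.02,0,0],[-0.02,0,0.005],[-0.02,0,0.005],[-0.02,0,0.005]], "delta_rot": [[0,0,0.05],[0,0,0.1],[0,0,0.15],[0,0,0.2],[0,0,0.25]]}}

```text
clock: 21.33
position: [0.5628, 0.1339, 0.0563]
tool_rot: [3.139, -0.004, 1.044]
force: [11.1, 6.1, -3.1]
grip_width: 0.0129
finger_force: 76.1
```

```bash
python3 -c "
from h import *
s=st();print(s['moment'],s['grip_width'],s['finger_force'])"
```

```text
tcp jig 0.11654011169962332 -0.002006363813035484 [0.56276286 0.1339305  0.05627531] [ 3.13892981 -0.00446663  1.04413329] [11.13434555  6.10941277 -3.07838534] -0.2120647013198196 21.3333
[ 1.55629606 -2.4294756   0.12799761] 0.012929355746834523 76.09906980651431
```

Call:
{"method": "apply_moves", "body": {"linear": [[0,0,0],[0,0,0],[0,0,0.005],[0,0,0.005],[0,0,0.005]], "delta_rot": [[0,0,0.05],[0,0,0.1],[0,0,0.15],[0,0,0.2],[0,0,0.25]]}}

```text
clock: 21.75
position: [0.5634, 0.1332, 0.0556]
tool_rot: [3.14, -0.006, 0.52]
force: [16.3, 3.0, -10.9]
grip_width: 0.0129
finger_force: 75.4
```

```bash
python3 -c "
from h import *
s=st();print(s['moment'],s['grip_width'],s['finger_force'])"
```

```text
tcp jig 0.1157896049765116 -0.0026285544565813825 [0.56343169 0.13322124 0.05560704] [ 3.13972856 -0.00571948  0.52018048] [ 16.33946239   3.01822219 -10.88872837] -0.6219978996315232 21.75
[ 0.51738233 -3.86681859  0.14006611] 0.012944759302272906 75.37443496403284
```

Call:
{"method": "apply_moves", "body": {"linear": [[0.01,0.01,0.01],[0.02,0.015,0.015],[0.026,0.015,0.02],[0.026,0.015,0.02],[0.026,0.015,0.02]], "delta_rot": [[0,0,0.05],[0,0,0.1],[0,0,0.15],[0,0,0.2],[0,0,0.25]]}}

```text
clock: 22.17
position: [0.5644, 0.1322, 0.0542]
tool_rot: [-3.14, -0.002, -0.004]
force: [-3.0, -2.1, 18.3]
grip_width: 0.0129
finger_force: 80.8
```

```bash
python3 -c "
from h import *
s=st();print(s['moment'],s['grip_width'],s['finger_force'])"
```

```text
tcp jig 0.11471762149494454 -0.0035614428523781673 [0.56443111 0.13221099 0.05417172] [-3.14028389e+00 -1.97286465e-03 -4.32000659e-03] [-2.98723667 -2.09007684 18.30219908] -1.0508657474152647 22.1667
[-0.5942321   0.73172208  0.07132728] 0.012912131600963267 80.7553278200794
```

Call:
{"method": "apply_moves", "body": {"linear": [[0,0,0],[0,0,0],[0,0,0.005],[0,0,0.01],[0,0,0.01]], "delta_rot": [[0,0,0.04],[0,0,0.08],[0,0,0.12],[0,0,0.16],[0,0,0.2]]}}

```text
clock: 22.58
position: [0.5643, 0.1314, 0.0535]
tool_rot: [-3.14, -0.002, -0.423]
force: [-7.2, -5.3, 27.6]
grip_width: 0.0133
finger_force: 82.5
```

```bash
python3 -c "
from h import *
s=st();print(s['moment'],s['grip_width'],s['finger_force'])"
```

```text
tcp jig 0.11387356453104401 -0.003393815127433168 [0.5643177  0.13135796 0.05351419] [-3.14041622e+00 -1.64772091e-03 -4.22764829e-01] [-7.17408543 -5.26066561 27.59117438] -1.4059009931479718 22.5833
[-1.45184912  1.55895035  0.06172593] 0.013258271715199374 82.52227492863312
```

Call:
{"method": "apply_moves", "body": {"linear": [[0,0.01,-0.01],[-0.005,0.015,-0.02],[-0.01,0.02,-0.02],[-0.01,0.02,-0.02],[-0.01,0.02,-0.02]], "delta_rot": [[0,0,0.02],[0,0,0.04],[0,0,0.06],[0,0,0.08],[0,0,0.1]]}}

```text
clock: 23.0
position: [0.5633, 0.1309, 0.0541]
tool_rot: [-3.14, -0.002, -0.629]
force: [9.5, -2.3, -7.1]
grip_width: 0.0123
finger_force: 72.2
```

```bash
python3 -c "
from h import *
s=st();print(s['moment'],s['grip_width'],s['finger_force'])"
```

```text
tcp jig 0.1134622175476497 -0.002312108797288759 [0.56326446 0.1308784  0.05406114] [-3.13977226e+00 -2.30782700e-03 -6.29193999e-01] [ 9.51860415 -2.3420505  -7.10367321] -1.5846626758530469 23.0
[-0.5762513  -2.14198129  0.09678771] 0.012320437072324953 72.24809268373065
```

Call:
{"method": "apply_moves", "body": {"linear": [[0,0,0],[0,0,0],[0,0,0],[0,0,0],[0,0,0]], "delta_rot": [[0,0,0.01],[0,0,0.02],[0,0,0.03],[0,0,0.04],[0,0,0.05]]}}

```text
clock: 23.42
position: [0.5632, 0.1308, 0.0541]
tool_rot: [-3.14, -0.002, -0.732]
force: [8.5, -4.2, -6.1]
grip_width: 0.0126
finger_force: 78.0
```

```bash
python3 -c "
from h import *
s=st();print(s['moment'],s['grip_width'],s['finger_force'])"
```

```text
tcp jig 0.11338849577435288 -0.002225117589612857 [0.56318235 0.13079927 0.05408219] [-3.13994887e+00 -2.11773885e-03 -7.32047515e-01] [ 8.52841286 -4.17231185 -6.08020696] -1.6756718479390105 23.4167
[-0.71983321 -1.93568626  1.04671639] 0.012557645814146003 77.99353970855009
```

Call:
{"method": "apply_moves", "body": {"linear": [[0,0,0],[0,0,0],[0,0,0],[0,0,0],[0,0,0]], "delta_rot": [[0,0,0.01],[0,0,0.02],[0,0,0.03],[0,0,0.03],[0,0,0.03]]}}

```text
clock: 23.83
position: [0.5628, 0.1311, 0.0542]
tool_rot: [-3.14, -0.001, -0.793]
force: [6.8, -2.1, 1.7]
grip_width: 0.0127
finger_force: 97.4
```

```bash
python3 -c "
from h import *
s=st();print(s['moment'],s['grip_width'],s['finger_force'])"
```

```text
tcp jig 0.11369906667819828 -0.0018213192106970926 [0.56275955 0.13108343 0.05415039] [-3.14017331e+00 -9.91884901e-04 -7.93376372e-01] [ 6.79499051 -2.05824566  1.7019457 ] -1.7304955967421616 23.8333
[-0.26757102 -0.93773054  1.45513666] 0.012695331797809838 97.36259035587864
```

Call:
{"method": "apply_moves", "body": {"linear": [[0,0,0],[0,0,0],[0,0,0],[0,0,0],[0,0,0]], "delta_rot": [[0,0,0],[0,0,0],[0,0,0],[0,0,0],[0,0,0]], "gripper": 0}}

```text
clock: 24.25
position: [0.5618, 0.1307, 0.0534]
tool_rot: [-3.142, 0.0, -0.795]
force: [-0.3, -0.9, -0.3]
grip_width: 0.0426
finger_force: 0.0
```

Call:
{"method": "apply_moves", "body": {"linear": [[0,0,-0.2],[0,0,-0.4],[0,0,-0.6],[0,0,-0.8],[0,0,-1]], "delta_rot": [[0,0,0],[0,0,0],[0,0,0],[0,0,0],[0,0,0]]}}

```text
clock: 24.67
position: [0.5617, 0.1306, 0.1542]
tool_rot: [3.141, 0.0, -0.795]
force: [0.5, -0.3, 0.4]
grip_width: 0.0424
finger_force: 0.0
```

Call:
{"method": "apply_moves", "body": {"linear": [[-0.3,-0.3,-0.2],[-0.6,-0.6,-0.4],[-0.9,-0.9,-0.6],[-1,-1,-0.6],[-1,-1,-0.6]], "delta_rot": [[0,0,0],[0,0,0],[0,0,0],[0,0,0],[0,0,0]]}}

```text
clock: 25.08
position: [0.563, 0.2787, 0.2142]
tool_rot: [-3.14, 0.001, -0.787]
force: [-0.3, 0.7, -0.4]
grip_width: 0.0428
finger_force: 0.0
```

Call:
{"method": "apply_moves", "body": {"linear": [[-0.3,-0.3,0],[-0.6,-0.6,0],[-0.9,-0.9,0],[-1,-1,0],[-1,-1,0]], "delta_rot": [[0,0,0],[0,0,0],[0,0,0],[0,0,0],[0,0,0]]}}

```text
clock: 25.5
position: [0.5633, 0.4181, 0.2122]
tool_rot: [3.141, 0.001, -0.789]
force: [0.7, -0.9, 0.6]
grip_width: 0.0426
finger_force: 0.0
```

Run:
```python
from h import *
s=st()
im,d,C=shot('top','t4');i2=cv2.imread('pics/t4.png')
P=cloud(d,C);q=P-np.r_[o,0];J=np.stack([q[...,:2]@e,q[...,:2]@n,q[...,2]],-1)
m=(abs(J[...,2]-.027)<.003)&(d>0)&(abs(J[...,1])<.03)&(J[...,0]<-.002)&(J[...,0]>-.09);k=J[m]
print('bar',len(k),np.percentile(k,[1,50,99],axis=0) if len(k) else 0)
for xc in(.02,.115):
    m=(d>0)&(J[...,2]>.062)&(J[...,2]<.1)&(abs(J[...,0]-xc)<.035)&(abs(J[...,1])<.035);k=J[m][:,:2]*1000
    print(xc,len(k),cv2.minAreaRect(k.astype(np.float32)),np.linalg.eigh(np.cov(k.T))[1][:,1] if len(k)>3 else 0)
cv2.imwrite('pics/c4.png',cv2.resize(i2[100:345,200:420],None,fx=2.4,fy=2.4,interpolation=cv2.INTER_CUBIC))
```

```text
tcp jig 0.40010754174852314 -0.020727674466872067 [0.56334429 0.41811466 0.21218474] [ 3.14100781e+00  5.33708034e-04 -7.88774814e-01] [ 0.7124889  -0.949383    0.57479495] -2.3844648896980454 25.5
bar 263 [[-0.04936537 -0.01959124  0.02412851]
 [-0.02663634  0.00142214  0.02684866]
 [-0.00261647  0.01963399  0.02990474]]
0.02 178 ((19.084611892700195, 0.5940685272216797), (47.712120056152344, 19.459684371948242), 43.01919937133789) [0.6590869  0.75206679]
0.115 182 ((113.90113830566406, 0.4197998046875), (46.46959686279297, 19.576486587524414), 45.140419006347656) [0.66384325 0.74787174]
```

View pics/c4.png

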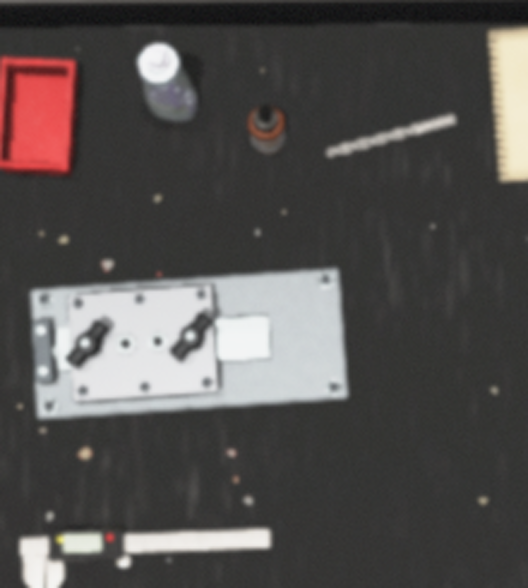

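The bar is home with 50 mm out (its end meets the stop block at left). Both wings stand at about -131° (2.3 rad), and the caliper, bottle and bit are where they were.

```bash
python3 -c "
from h import *
print(workorder.job_done())"
```

```text
the job is handed in; nothing more can be done
None
```

The bar is home against the stop and clamped, both wing knobs are at their end stops (about 2.3 rad), and the caliper, bottle and drill bit were left where they were; the job was handed in at about 25.5 s, and no verdict came back.

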